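# Stop the clothes airer, then send it up

## Task

The motorised clothes airer is on its way down: on its grey control box the narrow oblong key is in, the other two are out, and pressing any key makes the one that was in pop out. Press the round key to stop the airer, then press the three-cornered key to send it up, so that at the end the three-cornered key stays fully in and the other two are fully out. Do not reverse straight from lowering to raising, and leave the glass pump dispenser beside the box standing where it is.

Things in the scene. Friction and masses are not known exactly. Their poses are not given: they have to be found in the camera images.
- stop_top (a point): Centre of the top of the STOP key, a round white cap 38 mm across. The three keys stand in a row in any order, 64 mm apart, on 56 mm black bezels on a fixed grey steel box 115 x 215 x 50 mm high, lying on the board. Site axes: z up, y along the row, x across it, away from the robot. A key that is out has its top 72 mm above the board, one that is in 62 mm (10 mm straight down). Out at the start.
- raise_top (a point): Centre of the top of the RAISE key, a white three-cornered cap, equal sides of 42 mm (sides 12 mm, corners 24 mm from this point). Heights and travel as the stop key. Interlock: exactly one key stays in; pushing another in lifts it out. A push starts to yield at about 4 N; past half-way the key snaps in by itself and stays, on a hard stop. Out at the start.
- lower_top (a point): Centre of the top of the LOWER key, a narrow oblong white plastic cap, 40 mm along x by 16 mm along y. Same row, heights and travel as the other two keys. It is in at the start (top at 62 mm).
- dispenser: Bystander: loose clear glass dispenser with a steel press pump, 68 mm across, 148 mm high, spout along its x; its origin is the centre of its underside. It stands upright about 100 to 130 mm past the centre of the end key, at the +y end of the row.

How it is judged:
By the outcome, as a careful person would: the job done as asked, in the order asked, and still so for the second after the job is handed in, with the robot touching nothing.
It also fails if it takes over 38 s, if anything falls off the work surface, if the arm or the gripper's body presses on something with over 40 N, if the wrist force passes 120 N, or if a joint passes its speed limit or range.

## Robot

A 7-joint arm with a two-finger parallel gripper is mounted at the origin on the work surface. World frame = base frame: x ahead of the robot, y to its left, z up, the work surface at z = 0. Lengths are in m, angles in rad, forces in N, time in s.
With the tool pointing down it reaches from about 0.425 to 1.025 m from the base axis. Payload 3.6 kg.
Tool frame: the origin (TCP) lies midway between the tips of the shut fingers; the grasp point (between the pads) lies 19 mm behind it (r.hold_point_z is the distance from the TCP to the grasp point, in m); x points along the fingers, z is the direction in which the jaws open and shut, and the axes are right-handed (so a half turn about x gives the same grasp; the last joint's range is limited). The gripper opens to 85 mm and grips with 20 to 120 N. Pads are 22 mm wide; open, the fingers measure 114 mm over their backs; the gripper's body (76 mm by 85 mm) begins 54 mm behind the grasp point. The pads swing forward as they close: fully open they stand 13 mm farther back than shut.
Start: joints at [1.103, 0.591, 0.048, 1.609, -0.033, 0.943, -0.034], TCP at [0.265, -0.675, 0.231] pointing down, gripper open.
Joint ranges: [-2.69, 2.69], [-0.47, 2.24], [-1.27, 1.36], [0.19, 2.51], [-1.53, 4.68], [0.08, 2.07], [-3.09, 3.09]. Speed limits (rad/s): [2.57, 2.57, 3.14, 3.14, 3.14, 3.14, 3.14].

## Interface

Orientations are given as a rotation vector (axis times angle).
In Python, from station import readout, capture, r, nets gives the robot as it stands. The module is installed in compiled form; this text tells all that it offers.
- The arm moves only by the shell command python3 -m handwheel 'ROWS' [OPENING] [FORCE]. ROWS is JSON, a list of rows, each an object with "travel": the shift along the world's x, y, z in mm, a list of three; "delta_rot": the turn, a rotation vector about the world's x, y, z in rad, a list of three. In form: [{"travel": [dx, dy, dz], "delta_rot": [ax, ay, az]}, ...]. A call has 1 to 20 rows; each row shifts and turns the commanded pose from where the row before left it; what a row does not reach is not made up. A row lasts 1/12 s, in which the tool goes at most 41.7 mm and 7.16 degrees, less where a joint would pass 70% of its speed; a pose out of reach is approached as far as the arm can. A call with a gripper value outside its range is refused whole. OPENING is the finger opening in mm, from 0 to 85.4, set as the call begins (- or left out, the last holds). The fingers move at their own pace and stop on an object; FORCE is the grip in N (left out, the last holds). Time passes only in rows, so rows that do not move let the fingers close. It gives the time, the measured TCP pose, the force and the opening at its end, in the units of the state.
- readout.sense(): the state, without advancing time (a new reading comes with each control period).
- capture(name): name is "scene" or "top" or "wrist"; returns a dict with "img" (420x560x3 uint8, red, green, blue), "depth" (420x560 float32, m along the optical axis (not along the pixel's ray), 0 where there is no reading), "fx", "fy", "cx", "cy" (pixels), "k1" (the pictures are not rectified: a ray, as slopes to the right and down, at radius r is drawn at 1 + k1 r^2 times it, then the intrinsics apply), "R" (3x3) and "t" (3): a world point X has camera coordinates R X + t; the wrist camera has in their place "T_tool_cam" (4x4, takes a point from camera to tool coordinates, whose origin is the TCP and whose axes are the tool frame's). Camera axes: x right, y down, z forward; pixel columns grow to the right and rows downward; lengths in m; the calibration is good to about 2 mm. A picture is of the moment at which its call begins: read the wrist's pose just before it.
- r.finish_job(): hands the job in, once; it reports no verdict.
Trained networks look in a picture, given as the dict that the camera call returned (one of the last four; its "shot" number tells which), for a name from the list of things; names that differ only in an ending like _2 or _b are one class to them, and where a whole thing is asked for, a point or a joint stands for the part that bears it (a point fixed in the world has none). Each returns a list of dicts, best first, with "p" (0 to 1); they miss things now and then, are a little off and sometimes report something else, mostly with a low value. They report only what shows in the picture. A call takes as long as a camera call.
- nets.search_frame(picture, name): "box" ([centre column, centre row, width, height] in pixels, round what is visible of it).
- nets.pinpoint(picture, name): "position" ([row, column] in pixels: a listed point, or the origin of a listed thing).
The state is a dict: "clock": time; "q": joint angles; "joint_velocities": joint speeds; "joint_efforts": joint torques, N m; "position": TCP position; "ee_rot": TCP orientation; "force": force on the tool from outside, world axes, zero at the start; "moment": the same for the moment, N m; "gripper_width": finger opening in m.
Only numpy, scipy, OpenCV 4.12 (cv2) and the standard library are available. Lean on these libraries where they do the work, as an engineer would, in place of code of your own. Each camera call takes 0.05 s, during which the arm holds its last target. There are 200 camera calls.

## Working session

There is one attempt and no reset: what is moved stays moved. The work goes in short steps, Python scripts to look and compute and a shell command to move; the robot and the scene stay as the last step left them, time stands still between calls to the robot, and variables do not carry over. Pictures are saved under pics/ and viewed, about 8 in all and at most 12, crops included, and the job is handed in when it is done.

```bash
mkdir -p pics; cat > h.py <<'E'
import numpy as np, cv2
from scipy.spatial.transform import Rotation as Ro
from station import readout, capture, r, nets
def und(c,u,v):
    d=np.array([(u-c["cx"])/c["fx"],(v-c["cy"])/c["fy"]]);s=d.copy()
    for _ in range(20): s=d/(1+c["k1"]*(s@s))
    return np.array([s[0],s[1],1.])
def cam(c,st=None):
    if "R" in c: R=np.array(c["R"]);return R.T,-R.T@np.array(c["t"])
    T=np.array(c["T_tool_cam"]);W=Ro.from_rotvec(st["ee_rot"]).as_matrix()
    return W@T[:3,:3],W@T[:3,3]+np.array(st["position"])
def onplane(c,u,v,z,st=None):
    A,o=cam(c,st);d=A@und(c,u,v);return o+d*(z-o[2])/d[2]
def bydepth(c,u,v,st=None):
    A,o=cam(c,st);z=c["depth"][int(round(v)),int(round(u))];return o+A@und(c,u,v)*z
def save(c,n): cv2.imwrite("pics/"+n,cv2.cvtColor(c["img"],cv2.COLOR_RGB2BGR))
Z=dict(stop_top=.072,raise_top=.072,lower_top=.062,dispenser=0)
def look(cn,names=Z):
    st=readout.sense();c=capture(cn)
    for n in names:
        for d in nets.pinpoint(c,n)[:2]:
            v,u=d["position"];print(cn,n,round(d["p"],2),round(u),round(v),"plane",onplane(c,u,v,Z[n],st).round(4),"depth",bydepth(c,u,v,st).round(4))
    return c
E
python3 - <<'E'
from h import *
s=readout.sense();print({k:np.round(v,3) for k,v in s.items()})
for n in("scene","top"):
    c=look(n);save(c,n+"1.png")
E
```

```text
{'clock': np.float64(0.0), 'q': array([ 1.104,  0.592,  0.048,  1.61 , -0.033,  0.943, -0.034]), 'joint_velocities': array([ 0.002,  0.   , -0.   , -0.001, -0.   ,  0.001,  0.002]), 'joint_efforts': array([-1.0000e-03, -5.4868e+01,  1.5460e+00, -1.9812e+01,  9.0000e-03,
        9.0000e-03, -0.0000e+00]), 'position': array([ 0.264, -0.674,  0.23 ]), 'ee_rot': array([ 0.931,  1.365, -0.929]), 'force': array([-0.594,  0.675, -0.037]), 'moment': array([0.04 , 0.002, 0.035]), 'gripper_width': np.float64(0.085)}
scene stop_top 0.57 184 232 plane [ 0.529  -0.0354  0.072 ] depth [ 0.5292 -0.0355  0.0722]
scene raise_top 0.62 224 221 plane [0.5312 0.0224 0.072 ] depth [0.5325 0.0221 0.0731]
scene lower_top 0.59 272 219 plane [0.5436 0.0904 0.062 ] depth [0.5447 0.0899 0.063 ]
scene dispenser 0.9 351 252 plane [0.5972 0.1941 0.    ] depth [0.6261 0.1745 0.0324]
top stop_top 0.68 363 219 plane [ 0.5203 -0.0411  0.072 ] depth [ 0.5204 -0.0412  0.0715]
top raise_top 0.56 318 209 plane [0.5363 0.0241 0.072 ] depth [0.5365 0.0239 0.0702]
top lower_top 0.83 274 205 plane [0.5437 0.0879 0.062 ] depth [0.5437 0.0879 0.062 ]
```

View pics/scene1.png

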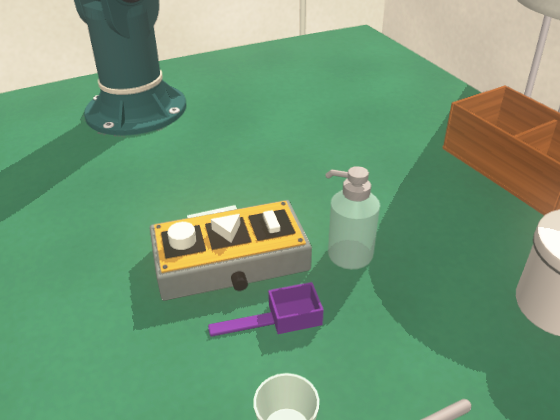

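View pics/top1.png

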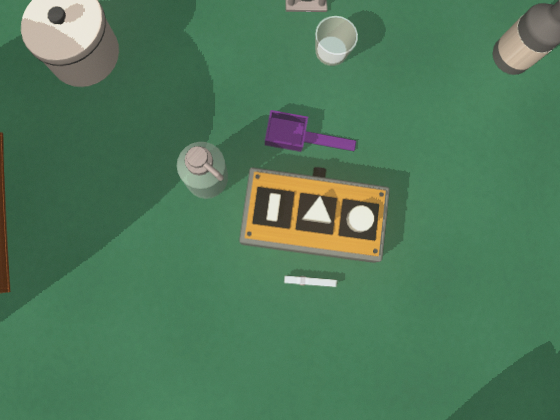

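The two views agree: along +y the order is STOP (top view px 363,219), RAISE (318,209), LOWER (274,205), then the dispenser (about 200,170), clear of the two keys I need. Next I shut the fingers and move above STOP.

```bash
python3 -m handwheel '[{"travel":[10,20,0],"delta_rot":[0,0,0]},{"travel":[15,37,0],"delta_rot":[0,0,0]},{"travel":[15,37,0],"delta_rot":[0,0,0]},{"travel":[15,37,0],"delta_rot":[0,0,0]},{"travel":[15,37,0],"delta_rot":[0,0,0]},{"travel":[15,37,0],"delta_rot":[0,0,0]},{"travel":[15,37,0],"delta_rot":[0,0,0]},{"travel":[15,37,0],"delta_rot":[0,0,0]},{"travel":[15,37,0],"delta_rot":[0,0,0]},{"travel":[15,37,0],"delta_rot":[0,0,0]},{"travel":[15,37,0],"delta_rot":[0,0,0]},{"travel":[15,37,0],"delta_rot":[0,0,0]},{"travel":[15,37,0],"delta_rot":[0,0,0]},{"travel":[15,37,0],"delta_rot":[0,0,0]},{"travel":[15,37,0],"delta_rot":[0,0,0]},{"travel":[15,37,0],"delta_rot":[0,0,0]},{"travel":[15,37,0],"delta_rot":[0,0,0]},{"travel":[9,23,0],"delta_rot":[0,0,0]},{"travel":[0,0,0],"delta_rot":[0,0,0]},{"travel":[0,0,0],"delta_rot":[0,0,0]}]' 0 30
python3 - <<'E'
from h import *
s=readout.sense();print(s["position"],s["gripper_width"],s["force"],Ro.from_rotvec(s["ee_rot"]).as_matrix().round(2))
c=look("wrist");save(c,"wrist1.png")
E
```

```text
clock: 2.17
position: [0.5245, -0.0379, 0.2315]
ee_rot: [0.927, 1.364, -0.926]
force: [0.0, -1.1, -0.9]
gripper_width: -0.0
[ 0.52446295 -0.0378958   0.23151817] -2.6998519878953558e-05 [ 0.03610807 -1.13520469 -0.86951961] [[ 0.    0.93  0.37]
 [ 0.    0.37 -0.93]
 [-1.    0.   -0.  ]]
wrist stop_top 0.88 282 198 plane [ 0.521 -0.038  0.072] depth [ 0.5209 -0.038   0.0718]
wrist stop_top 0.38 225 160 plane [0.5357 0.0259 0.072 ] depth [0.5354 0.0261 0.0703]
wrist raise_top 0.82 224 160 plane [0.5355 0.0277 0.072 ] depth [0.5352 0.0278 0.0706]
wrist lower_top 0.94 166 129 plane [0.5407 0.091  0.062 ] depth [0.5408 0.0908 0.0625]
wrist dispenser 0.89 111 45 plane [0.5971 0.1954 0.    ] depth [0.5957 0.1601 0.0637]
```

View pics/wrist1.png

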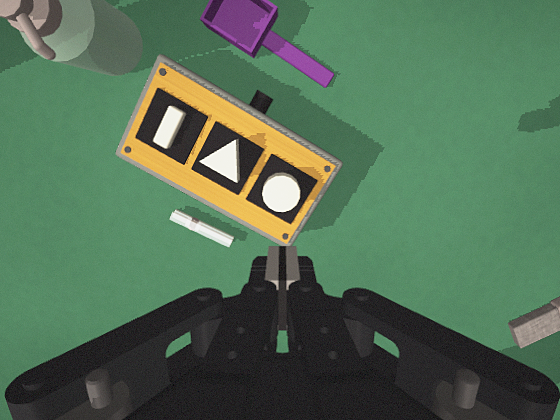

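The wrist view shows round at (282,195), triangle at (223,162), oblong at (167,128). It agrees with the overview to within 3 mm. I'll align and descend to just above STOP.

```bash
python3 -m handwheel '[{"travel":[-1,0,-25],"delta_rot":[0,0,0]},{"travel":[-1,0,-35],"delta_rot":[0,0,0]},{"travel":[-1,0,-35],"delta_rot":[0,0,0]},{"travel":[0,0,-30],"delta_rot":[0,0,0]},{"travel":[0,0,-16],"delta_rot":[0,0,0]},{"travel":[0,0,-6],"delta_rot":[0,0,0]},{"travel":[0,0,0],"delta_rot":[0,0,0]},{"travel":[0,0,0],"delta_rot":[0,0,0]},{"travel":[0,0,0],"delta_rot":[0,0,0]}]'
python3 -m handwheel '[{"travel":[0,0,-3],"delta_rot":[0,0,0]},{"travel":[0,0,-3],"delta_rot":[0,0,0]},{"travel":[0,0,-3],"delta_rot":[0,0,0]},{"travel":[0,0,-2],"delta_rot":[0,0,0]},{"travel":[0,0,-2],"delta_rot":[0,0,0]},{"travel":[0,0,0],"delta_rot":[0,0,0]},{"travel":[0,0,0],"delta_rot":[0,0,0]}]'
```

```text
clock: 3.17
position: [0.5218, -0.0404, 0.0856]
ee_rot: [0.931, 1.361, -0.929]
force: [-0.6, -0.6, 0.5]
gripper_width: -0.0001
clock: 3.75
position: [0.5208, -0.0399, 0.0714]
ee_rot: [0.929, 1.363, -0.93]
force: [-1.3, 1.2, 3.5]
gripper_width: -0.0001
```

Contact at about 72 mm. I'll press in 2 mm steps.

```bash
python3 -m handwheel '[{"travel":[0,0,-2],"delta_rot":[0,0,0]},{"travel":[0,0,-2],"delta_rot":[0,0,0]},{"travel":[0,0,-2],"delta_rot":[0,0,0]},{"travel":[0,0,-1],"delta_rot":[0,0,0]},{"travel":[0,0,0],"delta_rot":[0,0,0]},{"travel":[0,0,0],"delta_rot":[0,0,0]}]'
python3 -m handwheel '[{"travel":[0,0,-1],"delta_rot":[0,0,0]},{"travel":[0,0,-1],"delta_rot":[0,0,0]},{"travel":[0,0,-1],"delta_rot":[0,0,0]},{"travel":[0,0,0],"delta_rot":[0,0,0]},{"travel":[0,0,0],"delta_rot":[0,0,0]}]'
```

```text
clock: 4.25
position: [0.5206, -0.04, 0.064]
ee_rot: [0.929, 1.364, -0.93]
force: [0.2, 0.4, 1.1]
gripper_width: -0.0002
clock: 4.67
position: [0.5208, -0.04, 0.062]
ee_rot: [0.93, 1.363, -0.93]
force: [-1.7, 0.5, 7.1]
gripper_width: -0.0001
```

```bash
python3 -m handwheel '[{"travel":[0,0,-1],"delta_rot":[0,0,0]},{"travel":[0,0,0],"delta_rot":[0,0,0]},{"travel":[0,0,0],"delta_rot":[0,0,0]}]'
python3 -m handwheel '[{"travel":[0,0,5],"delta_rot":[0,0,0]},{"travel":[0,0,20],"delta_rot":[0,0,0]},{"travel":[0,0,35],"delta_rot":[0,0,0]},{"travel":[0,0,35],"delta_rot":[0,0,0]},{"travel":[0,0,25],"delta_rot":[0,0,0]},{"travel":[0,0,0],"delta_rot":[0,0,0]},{"travel":[0,0,0],"delta_rot":[0,0,0]}]'
cat >> h.py <<'E'
def heights(cn):
    A=None;st=readout.sense();c=capture(cn);A,o=cam(c,st)
    for n,(x,y) in dict(stop=(.522,-.0385),raise_=(.535,.0255),lower=(.542,.089)).items():
        P=A.T@(np.array([x,y,.067])-o);s=P[:2]/P[2];s=s*(1+c["k1"]*(s@s))
        u,v=int(c["fx"]*s[0]+c["cx"]),int(c["fy"]*s[1]+c["cy"])
        if not(3<u<556 and 3<v<416): print(n,"off");continue
        zs=[bydepth(c,u+i,v+j,st)[2] for i in(-3,-2,-1,0,1,2,3) for j in(-2,-1,0,1,2)];print(cn,n,u,v,"z",np.median(zs).round(4))
    return c
E
python3 - <<'E'
from h import *
print(readout.sense()["position"])
for n in("wrist","top","scene"): c=heights(n);save(c,n+"2.png")
E
```

```text
clock: 4.92
position: [0.5209, -0.04, 0.062]
ee_rot: [0.93, 1.363, -0.93]
force: [-3.3, -0.3, 15.5]
gripper_width: -0.0001
clock: 5.5
position: [0.5218, -0.04, 0.1819]
ee_rot: [0.931, 1.36, -0.928]
force: [0.7, 0.7, -0.5]
gripper_width: 0.0
[ 0.52183146 -0.04001628  0.18185025]
wrist stop 281 205 z 0.0609
wrist raise_ 214 164 z 0.0711
wrist lower 142 127 z 0.0713
top stop 360 218 z 0.2768
top raise_ 316 210 z 0.0721
top lower 273 205 z 0.0721
scene stop 180 232 z 0.0617
scene raise_ 227 224 z 0.0719
scene lower 270 215 z 0.0721
```

View pics/wrist2.png

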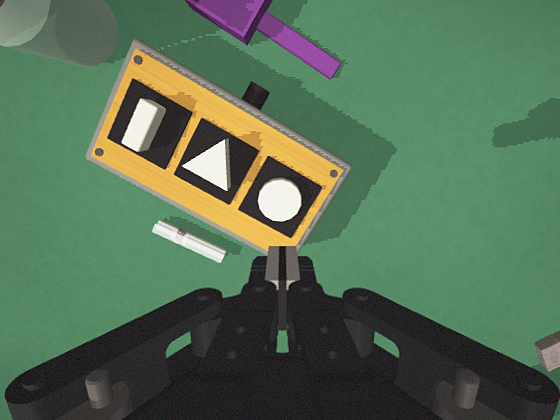

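STOP reads 62 mm (in at wrist px 279,200), RAISE and LOWER read 72 mm. The triangle is centred at (213,165), which matches my target. Next is RAISE.

```bash
python3 -m handwheel '[{"travel":[3,15,0],"delta_rot":[0,0,0]},{"travel":[6,30,0],"delta_rot":[0,0,0]},{"travel":[4,20,-15],"delta_rot":[0,0,0]},{"travel":[0,0,-30],"delta_rot":[0,0,0]},{"travel":[0,0,-30],"delta_rot":[0,0,0]},{"travel":[0,0,-16],"delta_rot":[0,0,0]},{"travel":[0,0,-6],"delta_rot":[0,0,0]},{"travel":[0,0,0],"delta_rot":[0,0,0]},{"travel":[0,0,0],"delta_rot":[0,0,0]}]'
python3 -m handwheel '[{"travel":[0,0,-3],"delta_rot":[0,0,0]},{"travel":[0,0,-3],"delta_rot":[0,0,0]},{"travel":[0,0,-3],"delta_rot":[0,0,0]},{"travel":[0,0,-2],"delta_rot":[0,0,0]},{"travel":[0,0,-2],"delta_rot":[0,0,0]},{"travel":[0,0,0],"delta_rot":[0,0,0]},{"travel":[0,0,0],"delta_rot":[0,0,0]}]'
```

```text
clock: 6.4
position: [0.5334, 0.025, 0.0828]
ee_rot: [0.929, 1.364, -0.931]
force: [-0.1, 0.8, 0.0]
gripper_width: -0.0
clock: 6.98
position: [0.534, 0.025, 0.0706]
ee_rot: [0.93, 1.363, -0.929]
force: [0.4, -0.8, 2.6]
gripper_width: -0.0001
```

```bash
python3 -m handwheel '[{"travel":[0,0,-2],"delta_rot":[0,0,0]},{"travel":[0,0,-2],"delta_rot":[0,0,0]},{"travel":[0,0,-2],"delta_rot":[0,0,0]},{"travel":[0,0,-1],"delta_rot":[0,0,0]},{"travel":[0,0,-1],"delta_rot":[0,0,0]},{"travel":[0,0,0],"delta_rot":[0,0,0]},{"travel":[0,0,0],"delta_rot":[0,0,0]}]'
python3 -m handwheel '[{"travel":[0,0,-1],"delta_rot":[0,0,0]},{"travel":[0,0,-1],"delta_rot":[0,0,0]},{"travel":[0,0,0],"delta_rot":[0,0,0]},{"travel":[0,0,0],"delta_rot":[0,0,0]}]'
```

```text
clock: 7.57
position: [0.5334, 0.0251, 0.0621]
ee_rot: [0.929, 1.364, -0.93]
force: [-0.5, -0.8, 0.6]
gripper_width: 0.0002
clock: 7.9
position: [0.5335, 0.0251, 0.0619]
ee_rot: [0.929, 1.363, -0.93]
force: [-2.8, 0.2, 18.5]
gripper_width: -0.0
```

On the hard stop (18 N). I'll lift off, back away and check.

```bash
python3 -m handwheel '[{"travel":[0,0,5],"delta_rot":[0,0,0]},{"travel":[0,0,20],"delta_rot":[0,0,0]},{"travel":[0,0,35],"delta_rot":[0,0,0]},{"travel":[0,0,35],"delta_rot":[0,0,0]},{"travel":[0,0,30],"delta_rot":[0,0,0]},{"travel":[-10,-35,10],"delta_rot":[0,0,0]},{"travel":[-5,-35,0],"delta_rot":[0,0,0]},{"travel":[0,-15,0],"delta_rot":[0,0,0]},{"travel":[0,0,0],"delta_rot":[0,0,0]},{"travel":[0,0,0],"delta_rot":[0,0,0]}]'
python3 - <<'E'
from h import *
for n in("wrist","top","scene"): c=heights(n);save(c,n+"3.png")
look("scene",["dispenser"])
E
```

```text
clock: 8.73
position: [0.5186, -0.061, 0.1953]
ee_rot: [0.932, 1.362, -0.932]
force: [0.4, 0.9, -0.2]
gripper_width: 0.0002
wrist stop 260 189 z 0.0711
wrist raise_ 195 149 z 0.0612
wrist lower 126 114 z 0.0711
top stop 360 218 z 0.0723
top raise_ 316 210 z 0.0622
top lower 273 205 z 0.0719
scene stop 180 232 z 0.072
scene raise_ 227 224 z 0.062
scene lower 270 215 z 0.072
scene dispenser 0.56 349 251 plane [0.594  0.1925 0.    ] depth [0.6261 0.171  0.0357]
```

View pics/scene3.png

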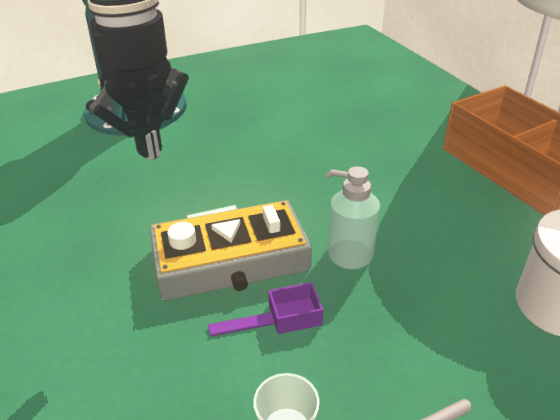

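The triangle is down at (228,230), the round key (182,236) and the oblong (271,219) are up. The dispenser is unmoved at (352,230), and the arm is clear.

```bash
python3 -c "
from station import r
print(r.finish_job())"
```

```text
the job is handed in; nothing more can be done
None
```

With shut fingers I pressed STOP, checked that it had latched and that LOWER had popped out, then pressed RAISE. I backed the arm clear and handed the job in at about 9 s.

- **Keys:** after the RAISE press the scene and top cameras read RAISE at 62 mm (in), and STOP and LOWER at 72 mm (out). The wrist camera read about 1 mm lower on all three, which is within its calibration.
- **Forces:** the highest wrist force I read was about 18 N, at the hard stop on RAISE.
- **Dispenser:** it stands in the same place in the picture. The network's position for it moved by about 3 mm at lower confidence (0.56, against 0.9 before). I put that down to noise, as the arm did not go near it.

No check failed.

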